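# Square the spice mill into its corner stop and set the grind ring to 4

## Robot

A 7-joint arm with a two-finger parallel gripper is mounted at the origin on the work surface. World frame = base frame: x ahead of the robot, y to its left, z up, the work surface at z = 0. Lengths are in mm, angles in rad, forces in N, time in s.
With the tool pointing down it reaches from about 400 to 875 mm from the base axis. Payload 6.5 kg.
Tool frame: the origin (TCP) lies on the mounting face of the last link; the fingertips stand 166 mm ahead of it and the grasp point (between the pads) lies 147 mm ahead of it; z points along the fingers, y is the line along which they close (so a half turn about z gives the same grasp; the last joint's range is limited). The gripper opens to 88 mm and grips with 3 to 60 N. Pads are 18 mm wide; open, the fingers measure 123 mm over their backs; the gripper's body (75 mm by 187 mm) begins 45 mm behind the grasp point.
Start: joints at [1.099, 0.536, -0.004, 1.538, 0.003, 1.067, -0.071], TCP at [256.59, -597.203, 404.716] pointing down, gripper open.
Joint ranges: [-2.7, 2.7], [-0.37, 2.16], [-1.27, 1.26], [0.24, 2.4], [-1.31, 4.45], [0.19, 1.91], [-2.76, 2.76]. Speed limits (rad/s): [2.39, 2.39, 3.14, 3.14, 3.14, 3.14, 3.14].

## Interface

Orientations are given as a unit quaternion [w, x, y, z].
In Python, from station import get_state, vision, job gives the robot as it stands.
- The arm moves only by the tool jog_arm, never from a script. Its argument "motion" is one flat list of numbers, 7 for each row, row after row: the shift along the tool's x, y, z as a fraction of full scale, then the turn, a rotation vector about the tool's x, y, z as a fraction of full scale, then the closure, from -1 (fully open) to 1 (shut). A call has 1 to 10 rows; each row shifts and turns the commanded pose from where the row before left it, along the tool's axes as they then stand; what a row does not reach is not made up. Full scale, the value 1, is 150 mm for a shift and 5 degrees for a turn. A row lasts 1/8 s, in which the tool goes at most 62.5 mm and 10.7 degrees, less where a joint would pass 70% of its speed; a pose out of reach is approached as far as the arm can. A call with a number of a shift or a turn outside -1 to 1 is refused whole. A call with a gripper value outside its range is refused whole. The fingers move at their own pace and stop on an object; "force" is the grip in N (left out, the last holds). Time passes only in rows, so rows that do not move let the fingers close. It gives the time, the measured TCP pose, the force, the opening and the grip force at its end, in the units of the state.
- get_state(): the state, without advancing time (a new reading comes with each control period).
- vision.grab_frame(name): name is "scene" or "top" or "wrist"; returns (picture, depth): 400x640x3 uint8, blue, green, red; 400x640 float32, mm along the optical axis (not along the pixel's ray), 0 where there is no reading.
- vision.camera_info(name): a dict with "intrinsics" (3x3 intrinsics, pixels), "D" ([k1, k2, p1, p2, k3] as OpenCV has them; the pictures are not rectified), "T" (4x4, takes a point from camera to world coordinates); the wrist camera has in their place "T_tool_cam" (4x4, takes a point from camera to tool coordinates, whose origin is the TCP and whose axes are the flange's). Camera axes: x right, y down, z forward; pixel columns grow to the right and rows downward; lengths in mm; the calibration is good to about 2 mm. A picture is of the moment at which its call begins: read the wrist's pose just before it. camera_info takes no time and is no camera call.
- job.finish_job(): hands the job in; it is judged then, once.
Trained networks look in the newest picture that a camera, given by its name, has taken for a name from the list of things; names that differ only in an ending like _2 or _b are one class to them, and where a whole thing is asked for, a point or a joint stands for the part that bears it (a point fixed in the world has none). Each returns a list of dicts, best first, with "conf" (0 to 1); they miss things now and then, are a little off and sometimes report something else, mostly with a low value. They report only what shows in the picture. A call takes as long as a camera call. They do not tell look-alikes from the thing itself.
- vision.cut_out(name, camera): "mask" (400x640 bool, what is visible of it) and "position" ([row, column] in pixels, amid what is visible of it).
The state is a dict: "t": time; "joint_positions": joint angles; "joint_velocities": joint speeds; "joint_torque": joint torques, N m; "ee_pos": TCP position; "ee_rot": TCP orientation; "force": force on the tool from outside, world axes, zero at the start; "wrist_torque": the same for the moment, N m; "gripper_width": finger opening in mm; "grasp_force": force on a finger pad.
Only numpy, scipy, OpenCV 4.12 (cv2) and the standard library are available. Lean on these libraries where they do the work, as an engineer would, in place of code of your own. Each camera call takes 0.05 s, during which the arm holds its last target. There are 200 camera calls.

## Task

First slide the blue spice mill along the ledge, without lifting or tipping it, fully home into the dark wooden corner stop so that it sits square and flush against both rails. Then, with the mill braced there, turn its black grind ring to setting 4 (pointer on the orange mark), leaving the mill flush. Leave the turntable with its shakers, the green bowl and the mortar alone.

Things in the scene. Friction and masses are not known exactly. Their poses are not given: they have to be found in the camera images.
- corner: Dark wooden L-shaped corner stop fixed to the ledge, rails 50 mm high, 16 mm thick. Origin: the inside corner of the inner faces, at ledge height. Far rail: inner face is the plane x = 0, rail on its +x side, running 240 mm towards -y. Side rail: inner face is the plane y = 0, rail on its +y side, running 200 mm towards -x. The mill belongs in the quarter x < 0, y < 0.
- mill: Loose blue box-shaped spice mill, 0.7 kg, 120 mm (x) by 110 mm (y), 80 mm high, aluminium top, black drawer front on its -x face. Origin: centre of its underside, z up. At home its axes are parallel to the corner stop's and its origin is at x = -60, y = -55 mm in that frame (+x face on the far rail, +y face on the side rail). It starts 35 to 80 mm off in x and y, turned up to 18 degrees.
- grind_ring (a joint): Grind ring angle, rad: 0 = setting 1, growing anticlockwise from above by 0.5236 per setting: 4 = 1.571, 7 = 3.142 (end stops). Clicks softly (0.1 N m) into each setting; starts at 1, 2 or 3. Seven bars on the mill's top mark the settings: 1 is the shortest, on the mill's +y side, 4 the wide orange one on its -x side, 7 the longest, on its -y side.
- ring_grip (a point): Grip point on the axis of the black knurled grind ring in the middle of the mill's top, 104 mm above the ledge. The ring is 54 mm in diameter, from 82 to 112 mm above the ledge; a steel centre disc rises to 114 mm. The point turns with the ring: at joint angle 0 its axes are those of the mill.
- pointer_tip (a point): Outer end of the yellow pointer bar on the top of the grind ring, 26.5 mm from the ring's axis.
- turntable: Two-tier black turntable fixed on the ledge, lower tier 240 mm in diameter and 14 mm thick, upper tier 170 mm with its top 150 mm above the ledge. Leave alone. Origin: centre of its underside.
- shaker0: Clear acrylic shaker with black twist cap on the upper tier, 44 mm in diameter, 82 mm high. Leave alone. Origin: centre of its underside.
- shaker1: A second such shaker on the upper tier. Leave alone.
- shaker2: A third such shaker, on the lower tier. Leave alone.
- shaker3: A fourth such shaker, on the lower tier. Leave alone.
- bowl: Green ceramic pinch bowl, 84 mm in diameter, 36 mm high. Leave alone. Origin: centre of its underside.
- mortar: Olive wood mortar, 108 mm in diameter, 85 mm high, with its pestle leaning in it up to about 140 mm high. Leave alone. Origin: centre of its underside.
Mind the look-alikes: they are no part of the job. What is shaped like the mill but pink is not meant.

How it is judged (in metres and radians):
On the way, in this order (a step that is already met when the one before it is completed fails the run):
1. the mill sits square and flush in the corner stop (x of mill in the frame of corner between -0.0635 and -0.056 m and y of mill in the frame of corner between -0.0585 and -0.051 m and angle between the x axis of mill and the x axis of corner, either way round below 0.035 rad and angle between mill's own z axis and vertical below 0.04 rad and height (world z) of mill below 0.004 m), for 0.2 s.
2. the grind ring is at setting 4 (value of joint grind_ring between 1.441 and 1.701 rad), for 0.2 s.
At the end, for the whole second after the job is handed in: The mill stands upright on the ledge at rest, its +x face within 3.5 mm of the far rail and its +y face within 3.5 mm of the side rail, square to them within 0.035 rad (2 degrees), and the grind ring rests within 0.13 rad of setting 4 (1.571 rad) (all of step 1 and all of step 2 and linear speed of mill below 0.01 m/s and velocity of joint grind_ring between -0.1 and 0.1 rad/s); the robot touches nothing.
It fails at once if the mill is lifted more than 15 mm or tipped more than 0.2 rad (height (world z) of mill above 0.015 m or angle between mill's own z axis and vertical above 0.2 rad).
It fails at once if a shaker, the bowl or the mortar is moved more than 20 mm (distance of any of shaker0, shaker1, shaker2, shaker3, bowl, mortar from where it was at the start of the episode above 0.02 m).
It also fails if it takes over 67 s, if anything falls off the work surface, if the arm or the gripper's body presses on something with over 40 N, if the wrist force passes 120 N, or if a joint passes its speed limit or range.

## Working session

There is one attempt and no reset: what is moved stays moved. The work goes in short steps, Python scripts to look and compute and a tool call to move; the robot and the scene stay as the last step left them, time stands still between calls to the robot, and variables do not carry over. Pictures are saved under pics/ and viewed, at most 10 in all, crops included, and the job is handed in when it is done.

Besides the shell and the picture viewer there is one more tool, called after ">>>" by a JSON object that holds its "name" and its "arguments". jog_arm: Moves the arm, as the interface text tells. Its arguments: {"type":"object","properties":{"motion":{"type":"array","items":{"type":"number"}},"force":{"type":"number"}},"required":["motion"]}

```bash
mkdir -p pics; ls
python3 - <<'E'
from station import get_state, vision, job
import cv2,numpy as np
s=get_state();print(s)
a,_=vision.grab_frame("scene");b,_=vision.grab_frame("top")
cv2.imwrite("pics/scene.png",a);cv2.imwrite("pics/top.png",b)
for n in("scene","top","wrist"):print(n,vision.camera_info(n))
for n in("mill","corner","grind_ring"):
  for c in("scene","top"):
    print(n,c,[(round(d["conf"],2),d["position"],d["mask"].sum()) for d in vision.cut_out(n,c)])
E
```

```text
pics
{'t': 0.0, 'joint_positions': array([ 1.09880802,  0.53716192, -0.0044143 ,  1.53887952,  0.00260114,
        1.0672856 , -0.07121309]), 'joint_velocities': array([ 0.00049597, -0.00092961,  0.00045777,  0.00039003, -0.00067371,
       -0.00074686,  0.0014949 ]), 'joint_torque': array([ 2.11243414e-04, -5.70985830e+01,  9.90820862e-01, -2.51604062e+01,
       -5.63067861e-02,  1.79300277e-02,  1.84141818e-04]), 'ee_pos': array([ 256.44328149, -596.91294812,  403.8393154 ]), 'ee_rot': array([-8.29724061e-04,  9.79483248e-01,  2.01523743e-01, -2.42338345e-04]), 'force': array([-0.05387384,  0.02909236,  0.16734386]), 'wrist_torque': array([-0.0310273 ,  0.01437301,  0.02522464]), 'grasp_force': 0.0, 'gripper_width': 88.2042540398831}
scene {'intrinsics': array([[413.33863702,   0.        , 318.10226133],
       [  0.        , 413.33863702, 202.29378604],
       [  0.        ,   0.        ,   1.        ]]), 'D': array([-0.0391197,  0.       ,  0.       ,  0.       ,  0.       ]), 'T': array([[ 3.85269344e-02,  6.67057601e-01, -7.44009296e-01,
         1.54325547e+03],
       [ 9.99
[... 1271 characters left out ...]
79539e-01],
       [ 6.04780965e-04, -2.89365157e-01,  9.57218596e-01,
         2.13338643e+01],
       [ 0.00000000e+00,  0.00000000e+00,  0.00000000e+00,
         1.00000000e+00]])}
mill scene [(0.89, [210.1, 324.3], np.int64(1532)), (0.88, [271.6, 351.2], np.int64(2216))]
mill top [(0.64, [134.0, 296.4], np.int64(1615)), (0.32, [252.3, 472.9], np.int64(358))]
corner scene [(0.64, [238.5, 330.2], np.int64(1392))]
corner top []
grind_ring scene [(0.75, [204.0, 178.6], np.int64(342)), (0.74, [257.4, 352.1], np.int64(355)), (0.57, [225.8, 434.6], np.int64(449)), (0.56, [195.8, 325.0], np.int64(264))]
grind_ring top [(0.81, [210.4, 318.7], np.int64(264)), (0.75, [130.1, 298.4], np.int64(340))]
```

View pics/scene.png

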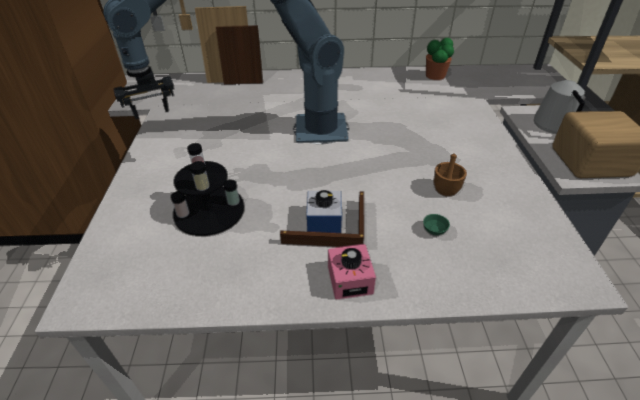

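View pics/top.png

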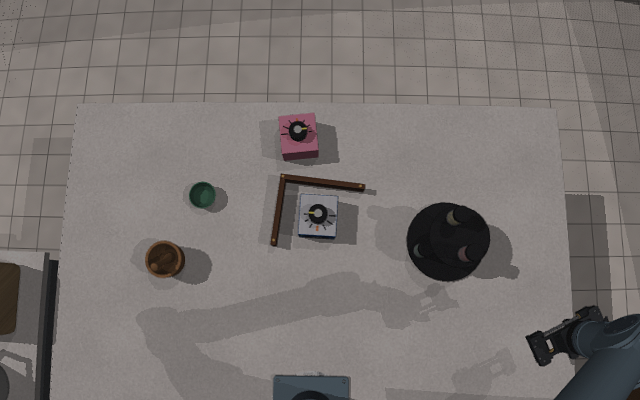

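The scene picture has the blue mill at (324,210), the pink look-alike at (351,270) and the corner stop around it. Other black round caps on the turntable are at (195,150), (200,175), (180,200) and (232,186). In the top picture the blue mill is at (318,215) and the pink one at (298,135). I choose the blue mill, and will check that in a crop and measure it.

```bash
cat > h.py <<'E'
from station import get_state, vision, job
import cv2,numpy as np
from scipy.spatial.transform import Rotation as R
def toolT():
    s=get_state();q=s["ee_rot"];T=np.eye(4);T[:3,:3]=R.from_quat([q[1],q[2],q[3],q[0]]).as_matrix();T[:3,3]=s["ee_pos"];return T
def cloud(name):
    T=toolT() if name=="wrist" else None
    im,d=vision.grab_frame(name);i=vision.camera_info(name)
    W=T@i["T_tool_cam"] if name=="wrist" else i["T"]
    v,u=np.mgrid[:400,:640]
    p=cv2.undistortPoints(np.stack([u,v],-1).reshape(-1,1,2).astype(np.float64),i["intrinsics"],i["D"]).reshape(400,640,2)
    P=np.concatenate([p*d[...,None],d[...,None]],-1)@W[:3,:3].T+W[:3,3]
    P[d==0]=np.nan
    return im,d,P
def rect(p):
    return cv2.minAreaRect(p[:,:2].astype(np.float32))
E
python3 - <<'E'
from h import *
for n in("top","scene"):
    im,d,P=cloud(n)
    z=P[...,2]; X=P[...,0];Y=P[...,1]
    reg=(X>350)&(X<650)&(Y>-200)&(Y<150)
    print(n,"table z",np.nanmedian(z[(X>300)&(X<600)&(Y>-250)&(Y<200)]))
    hsv=cv2.cvtColor(im,cv2.COLOR_BGR2HSV)
    br=reg&(z>38)&(z<62)&((hsv[...,0]<20)|(hsv[...,0]>170))&(hsv[...,1]>80)
    tp=reg&(z>72)&(z<90)
    print("rail",br.sum(),"top",tp.sum(),rect(P[tp]),np.median(z[tp]))
    r=P[br];print(r[:,:2].min(0),r[:,:2].max(0),np.median(r[:,2]))
    ring=reg&(z>100)&(z<120);print("ring",ring.sum(),rect(P[ring]),np.median(P[ring],0))
    np.save(f"{n}_br.npy",r)
    c=im[160:260,255:385] if n=="top" else im[170:260,260:390]
    cv2.imwrite(f"pics/crop_{n}.png",cv2.resize(c,None,fx=6,fy=6,interpolation=cv2.INTER_CUBIC))
E
```

```text
top table z 0.23185646989031738
rail 314 top 1263 ((570.4073486328125, -16.657066345214844), (109.9991455078125, 120.37906646728516), 87.15000915527344) 80.38250180057503
[483.98869725  87.49624427] [647.77748781 119.80921837] 49.048028983157224
ring 295 ((569.8798217773438, -17.181446075439453), (53.500701904296875, 50.636051177978516), 1.0777608156204224) [569.66381502 -17.11534569 112.24860761]
scene table z 0.6592908403403612
rail 132 top 710 ((573.45556640625, -12.245437622070312), (109.60033416748047, 122.92811584472656), 87.12239074707031) 81.50859746190184
[490.12589662  92.10542199] [649.84681402 118.70850396] 50.811461937546596
ring 198 ((574.1539306640625, -11.892631530761719), (51.76845169067383, 53.2972412109375), 46.157936096191406) [579.76289412 -12.59220582 112.6747483 ]
```

View pics/crop_top.png

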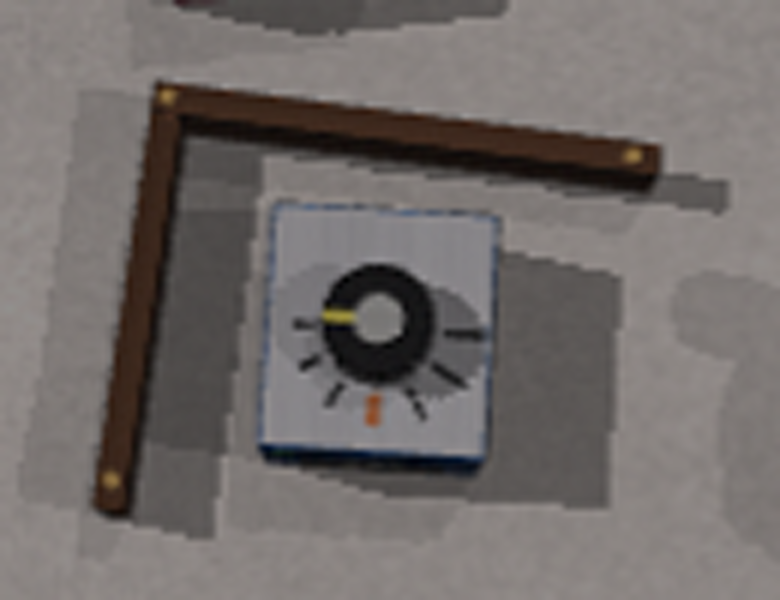

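The crop confirms the blue mill with its aluminium top. The yellow pointer is at the left, on the shortest bar, so the ring is at setting 1. The orange bar is at the bottom (-x). I'll raise the arm, traverse above the shakers and measure with the wrist camera.

>>> {"name": "jog_arm", "arguments": {"motion": [0, 0, -0.35, 0, 0, 0, -1, 0, 0, -0.35, 0, 0, 0, -1, 0.245, -0.195, 0, 0, 0, 0, -1, 0.245, -0.195, 0, 0, 0, 0, -1, 0.245, -0.195, 0, 0, 0, 0, -1, 0.245, -0.195, 0, 0, 0, 0, -1, 0.245, -0.195, 0, 0, 0, 0, -1, 0.245, -0.195, 0, 0, 0, 0, -1, 0.245, -0.195, 0, 0, 0, 0, -1, 0.245, -0.195, 0, 0, 0, 0, -1]}}

```text
t: 1.75
ee_pos: [434.8, -264.7, 510.0]
ee_rot: [0.0, 0.979, 0.201, 0.0]
force: [0.3, -0.4, 0.4]
gripper_width: 87.8
grasp_force: 0.0
```

>>> {"name": "jog_arm", "arguments": {"motion": [0.245, -0.195, 0, 0, 0, 0, -1, 0.245, -0.195, 0, 0, 0, 0, -1, 0.245, -0.195, 0, 0, 0, 0, -1, 0.245, -0.195, 0, 0, 0, 0, -1, 0.245, -0.195, 0, 0, 0, 0, -1, 0.245, -0.195, 0, 0, 0, 0, -1, 0, 0, 0, 0, 0, 1, -1, 0, 0, 0, 0, 0, 1, -1, 0, 0, 0, 0, 0, 1, -1, 0, 0, 0, 0, 0, 1, -1]}}

```text
t: 3.0
ee_pos: [567.6, -17.9, 509.7]
ee_rot: [0.0, 1.0, 0.027, 0.0]
force: [0.1, -0.1, -0.7]
gripper_width: 88.4
grasp_force: 0.0
```

>>> {"name": "jog_arm", "arguments": {"motion": [0, 0, 0, 0, 0, 1, -1, 0, 0, 0, 0, 0, 0.2, -1, 0, 0, 0, 0, 0, 0, -1, 0, 0, 0, 0, 0, 0, -1]}}

```text
t: 3.5
ee_pos: [567.6, -17.9, 509.7]
ee_rot: [-0.0, 1.0, -0.024, 0.0]
force: [0.2, -0.1, -0.6]
gripper_width: 87.9
grasp_force: 0.0
```

```bash
cat > m.py <<'E'
from h import *
def line(p):  # robust line fit
    v=cv2.fitLine(p.astype(np.float32),cv2.DIST_HUBER,0,0.01,0.01).ravel();return v
def measure(name):
    im,d,P=cloud(name);X,Y,z=P[...,0],P[...,1],P[...,2]
    reg=(X>400)&(X<760)&(Y>-190)&(Y<170)
    hsv=cv2.cvtColor(im,cv2.COLOR_BGR2HSV)
    br=reg&(z>42)&(z<56)&((hsv[...,0]<22)|(hsv[...,0]>170))&(hsv[...,1]>70)
    br=cv2.morphologyEx(br.astype(np.uint8),cv2.MORPH_OPEN,np.ones((3,3)))>0
    n,l,st,c=cv2.connectedComponentsWithStats(br.astype(np.uint8))
    br=l==1+np.argmax(st[1:,4])
    r=P[br][:,:2]
    ring=reg&(z>105)&(z<118)&(X<640)
    tp=reg&(z>74)&(z<88)
    n,l,st,c=cv2.connectedComponentsWithStats(tp.astype(np.uint8))
    for i in range(1,n):
        if st[i,4]>200:
            q=P[l==i];print(name,"box",i,st[i,4],rect(q),np.median(im[l==i],0))
    print("ring",rect(P[ring]),ring.sum())
    # split rails iteratively from rough yaw -7deg
    a=np.radians(-7.)
    for _ in range(5):
        ex=np.array([np.cos(a),np.sin(a)]);ey=np.array([-ex[1],ex[0]])
        u=r@ex;v=r@ey
        # rail outer bounds
        um=np.percentile(u,99.5);vm=np.percentile(v,99.5)
        far=r[(u>um-20)&(v<vm-25)];side=r[(v>vm-20)&(u<um-25)]
        f=line(far);s=line(side)
        df=f[:2]*np.sign(f[1]);ds=s[:2]*np.sign(s[0])
        af=np.arctan2(-df[0],df[1]);as_=np.arctan2(ds[1],ds[0]);a=(af*len(far)+as_*len(side))/(len(far)+len(side))
    print("rail angles",np.degrees([af,as_]),len(far),len(side))
    ex=np.array([np.cos(a),np.sin(a)]);ey=np.array([-ex[1],ex[0]])
    cu=np.median(far@ex)-8;cv=np.median(side@ey)-8
    wf=np.ptp(np.percentile(far@ex,[2,98]));ws=np.ptp(np.percentile(side@ey,[2,98]))
    C=ex*cu+ey*cv
    print("corner",C,np.degrees(a),"rail widths",wf,ws,"home mill",C-60*ex-55*ey)
    return im,P
E
python3 - <<'E'
from m import *
s=get_state();print(s["t"],s["ee_pos"],s["ee_rot"],s["joint_positions"])
print(toolT())
im,P=measure("wrist");cv2.imwrite("pics/w1.png",im)
measure("top")
E
```

```text
3.5 [567.63675117 -17.86535052 509.71464835] [-1.05544873e-05  9.99723814e-01 -2.35009834e-02  4.99872741e-06] [ 0.1708273   0.31644768 -0.27979373  1.62055117  0.091703    1.21749401
 -1.74534737]
[[ 9.98895408e-01 -4.69889853e-02  1.04907753e-05  5.67636751e+02]
 [-4.69889855e-02 -9.98895407e-01  2.08681946e-05 -1.78653505e+01]
 [ 9.49861201e-06 -2.13380946e-05 -1.00000000e+00  5.09714648e+02]
 [ 0.00000000e+00  0.00000000e+00  0.00000000e+00  1.00000000e+00]]
wrist box 1 498 ((755.3713989257812, 49.30097579956055), (11.01927375793457, 93.23674011230469), 1.3412647247314453) [123.  103.5 170.5]
wrist box 3 5078 ((568.6507568359375, -13.525875091552734), (110.15922546386719, 119.21939086914062), 86.98416900634766) [191. 189. 192.]
ring ((569.1301879882812, -13.464019775390625), (53.7659797668457, 53.964107513427734), 76.26500701904297) 1312
rail angles [-6.7623835 -6.5666056] 1845 1342
corner [679.29509173  83.72701056] -6.6799445 rail widths 14.473831387357336 14.897409110863833 home mill [613.3046361   36.07976707]
ring ((0.0, 0.0), (0.0, 0.0), 0.0) 0Traceback (most recent call last):
  File "<stdin>", line 5, in <module>
  File "m.py", line 28, in measure
    f=line(far);s=line(side)
  File "m.py", line 3, in line
    v=cv2.fitLine(p.astype(np.float32),cv2.DIST_HUBER,0,0.01,0.01).ravel();return v
      ~~~~~~~~~~~^^^^^^^^^^^^^^^^^^^^^^^^^^^^^^^^^^^^^^^^^^^^^^^^^
cv2.error: OpenCV(4.12.0) /io/opencv/modules/imgproc/src/linefit.cpp:50: error: (-215:Assertion failed) count > 0 in function 'fitLine2D_wods'
```

View pics/w1.png

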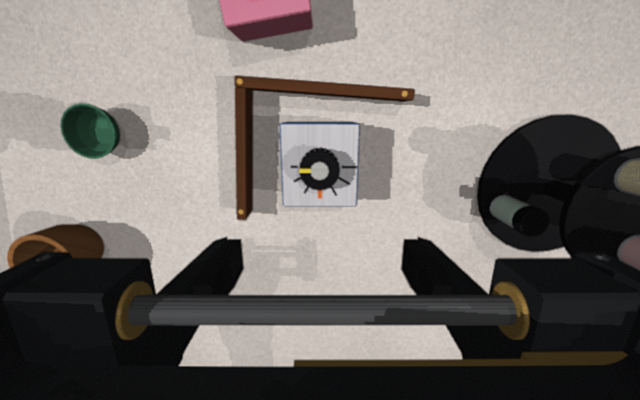

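The wrist picture shows the mill at (320,165), with its pointer at (305,171) on bar 1. The corner stop's inside corner is near (250,90). The mill has to go about (+44.5, +49.6) mm and turn -3.7°. I'll descend on the ring and grip it.

>>> {"name": "jog_arm", "arguments": {"motion": [0.008, -0.03, 0.3, 0, 0, 0, -1, 0, 0, 0.35, 0, 0, 0, -1, 0, 0, 0.35, 0, 0, 0, -1, 0, 0, 0.35, 0, 0, 0, -1, 0, 0, 0.3, 0, 0, 0, -1, 0, 0, 0.067, 0, 0, 0, -1, 0, 0, 0, 0, 0, 0, -1]}}

```text
t: 4.47
ee_pos: [569.4, -13.3, 252.7]
ee_rot: [-0.0, 1.0, -0.024, 0.0]
force: [-0.0, 0.7, 0.8]
gripper_width: 88.0
grasp_force: 0.0
```

>>> {"name": "jog_arm", "arguments": {"motion": [0, 0, 0, 0, 0, 0, 1, 0, 0, 0, 0, 0, 0, 1, 0, 0, 0, 0, 0, 0, 1, 0, 0, 0, 0, 0, 0, 1, 0, 0, 0, 0, 0, 0, 1, 0, 0, 0, 0, 0, 0, 1, 0, 0, 0, 0, 0, 0, 1, 0, 0, 0, 0, 0, 0, 1], "force": 30}}

```text
t: 5.48
ee_pos: [569.3, -13.7, 252.7]
ee_rot: [0.0, 1.0, -0.024, 0.0]
force: [-1.3, -1.9, 5.6]
gripper_width: 52.9
grasp_force: 30.0
```

>>> {"name": "jog_arm", "arguments": {"motion": [0, 0, 0, 0, 0, 0.25, 1, 0, 0, 0, 0, 0, 0.25, 1, 0, 0, 0, 0, 0, 0.25, 1, 0.028, -0.042, 0, 0, 0, 0, 1, 0.028, -0.042, 0, 0, 0, 0, 1, 0.028, -0.042, 0, 0, 0, 0, 1, 0.028, -0.042, 0, 0, 0, 0, 1, 0, 0, 0, 0, 0, 0, 1]}}

```text
t: 6.48
ee_pos: [588.4, 7.9, 252.6]
ee_rot: [0.002, 0.998, -0.057, -0.001]
force: [-3.6, -6.5, 9.2]
gripper_width: 53.2
grasp_force: 30.0
```

Run:
```python
from m import *
s=get_state();print(s["t"],s["ee_pos"],s["force"],s["wrist_torque"],s["gripper_width"])
print(np.degrees(np.arctan2(*toolT()[1::-1,0])))
im,P=measure("wrist");cv2.imwrite("pics/w2.png",im)
```

```text
6.475 [588.42444477   7.85239332 252.64777828] [-3.56824139 -6.54774424  9.1753743 ] [-1.03516479  0.73957149  0.0567841 ] 53.20203490552115
-6.575845691352458
wrist box 1 18009 ((611.6393432617188, 5.610187530517578), (110.29414367675781, 73.37957000732422), 85.56050109863281) [219. 217. 219.]
wrist box 4 950 ((533.2330932617188, 13.932727813720703), (102.1455307006836, 7.5594282150268555), 85.588623046875) [219. 217. 219.]
ring ((596.5762939453125, 6.553432464599609), (84.72787475585938, 39.0576057434082), 83.22517395019531) 8665
rail angles [-6.667908 -6.326304] 10992 3906
corner [679.95456146  83.3995895 ] -6.578346 rail widths 14.965917646328194 14.725021701030727 home mill [614.04869818  35.63540646]
```

View pics/w2.png

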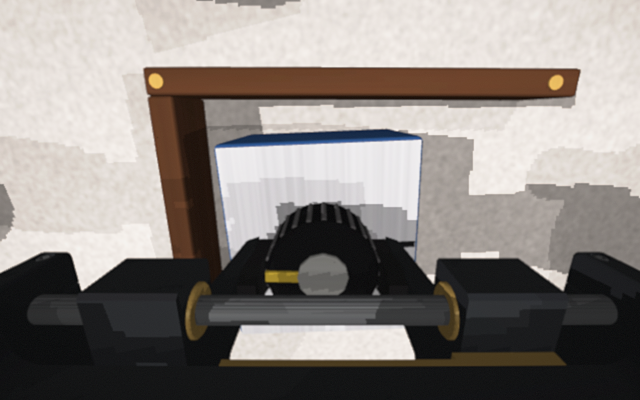

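The mill came along, still upright with the pointer at bar 1 (282,277), but it turned only 1.4°. The rails will square it. I'll push to the far rail first, then the side rail.

>>> {"name": "jog_arm", "arguments": {"motion": [0.03, -0.03, 0, 0, 0, 0.2, 1, 0.03, -0.03, 0, 0, 0, 0.2, 1, 0.03, -0.03, 0, 0, 0, 0, 1, 0.03, -0.03, 0, 0, 0, 0, 1, 0.02, -0.02, 0, 0, 0, 0, 1, 0.015, 0, 0, 0, 0, 0, 1, 0, 0, 0, 0, 0, 0, 1]}}

```text
t: 7.4
ee_pos: [612.4, 25.6, 252.6]
ee_rot: [0.002, 0.997, -0.075, -0.004]
force: [-14.1, -4.7, 17.9]
gripper_width: 53.0
grasp_force: 30.0
```

Run:
```python
from m import *
s=get_state();print(s["t"],s["ee_pos"],s["force"],s["wrist_torque"],s["gripper_width"])
print(np.degrees(np.arctan2(*toolT()[1::-1,0])))
im,P=measure("wrist");cv2.imwrite("pics/w3.png",im)
```

```text
7.4 [612.38040152  25.57904384 252.5840748 ] [-14.12708373  -4.73847929  17.87137707] [-0.99518017  2.62326734  0.02325155] 53.0196209376
-8.582527787997346
wrist box 1 18069 ((635.4762573242188, 21.92127227783203), (110.15642547607422, 71.41474914550781), 83.09854125976562) [227. 225. 227.]
wrist box 4 928 ((554.7792358398438, 33.805686950683594), (102.30017852783203, 7.353846073150635), 81.24508666992188) [219. 216. 219.]
ring ((619.5159912109375, 23.888519287109375), (84.82759094238281, 38.50096130371094), 80.71022033691406) 8647
rail angles [-6.709681  -7.0175576] 9765 3058
corner [680.9130705   83.52127663] -6.783103 rail widths 14.466668642598847 14.662506741792981 home mill [614.83693296  35.99292437]
```

Far rail reached: 14 N of contact, mill within 0.2° of the corner stop's yaw. Next, the side rail.

>>> {"name": "jog_arm", "arguments": {"motion": [0, -0.025, 0, 0, 0, 0, 1, 0, -0.025, 0, 0, 0, 0, 1, 0, -0.02, 0, 0, 0, 0, 1, 0, -0.02, 0, 0, 0, 0, 1, 0, 0, 0, 0, 0, 0, 1, 0, 0, 0, 0, 0, 0, 1]}}

```text
t: 8.2
ee_pos: [615.2, 32.5, 253.2]
ee_rot: [0.006, 0.997, -0.077, -0.003]
force: [-12.8, -19.8, 22.3]
gripper_width: 53.0
grasp_force: 30.0
```

Run:
```python
from m import *
s=get_state();print(s["t"],s["ee_pos"],s["force"],s["wrist_torque"],s["gripper_width"])
print(np.degrees(np.arctan2(*toolT()[1::-1,0])))
im,P=measure("wrist");cv2.imwrite("pics/w4.png",im)
```

```text
8.2 [615.21367285  32.52258644 253.21883759] [-12.80153915 -19.83054487  22.27926472] [-4.36285742  2.52874006 -0.06684306] 52.985903270654944
-8.855654412701085
wrist box 1 18019 ((637.9629516601562, 27.170360565185547), (110.0013427734375, 72.02994537353516), 83.14451599121094) [224. 223. 224.]
wrist box 4 957 ((558.3416748046875, 39.34159851074219), (101.9942626953125, 6.955653667449951), 81.5750503540039) [214. 212. 215.]
ring ((621.9574584960938, 29.589385986328125), (84.24977111816406, 38.274070739746094), 80.69979858398438) 8513
rail angles [-6.7184443 -7.7256417] 9479 2180
corner [681.46122823  85.79341087] -6.9067707 rail widths 14.462624901337222 12.15527058020146 home mill [615.28266273  38.40778837]
```

View pics/w4.png

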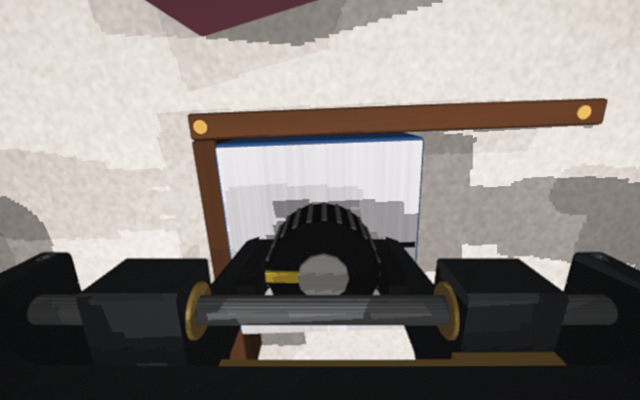

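The picture shows the mill against the far rail, with the pointer at (282,277). Numbers put it about 6 mm short of the side rail. The 22 N of downward press is adding friction, so I'll ease up a little and push on.

>>> {"name": "jog_arm", "arguments": {"motion": [0, 0, -0.01, 0, 0, 0, 1, 0, 0, -0.01, 0, 0, 0, 1, 0, -0.01, 0, 0, 0, 0, 1, 0, 0, 0, 0, 0, 0, 1]}}

```text
t: 8.75
ee_pos: [615.4, 39.2, 253.7]
ee_rot: [0.002, 0.997, -0.075, -0.002]
force: [-2.6, -7.2, -2.8]
gripper_width: 54.0
grasp_force: 30.0
```

```bash
cat > c.py <<'E'
from m import *
s=get_state();print(s["t"],s["ee_pos"],s["force"],s["wrist_torque"])
T=toolT();print("yaw",np.degrees(np.arctan2(*T[1::-1,0])),"z",T[:3,2])
im,d,P=cloud("wrist");X,Y,z=P[...,0],P[...,1],P[...,2]
a=np.radians(-6.72);ex=np.array([np.cos(a),np.sin(a)]);ey=np.array([-ex[1],ex[0]])
O=np.array([679.9,83.5])
tp=(X>560)&(X<700)&(Y>-80)&(Y<120)&(z>70)&(z<92)&(im.min(2)>60)
n,l,st,c=cv2.connectedComponentsWithStats(tp.astype(np.uint8));q=P[l==1+np.argmax(st[1:,4])]
A=np.c_[q[:,:2],np.ones(len(q))];k=np.linalg.lstsq(A,q[:,2],rcond=None)[0]
r=rect(q);print(r);u=(q[:,:2]-O)@ex;v=(q[:,:2]-O)@ey
print("tilt deg",np.degrees(k[:2]),"z mean",q[:,2].mean(),"u max",np.percentile(u,99.7),"v range",np.percentile(v,[.3,99.7]))
E
python3 c.py
```

```text
8.75 [615.40549414  39.24072489 253.72641975] [-2.55876178 -7.17156018 -2.80174559] [-1.72236125  0.6744702   0.01844668]
yaw -8.606697222329155 z [-0.00506565 -0.00459536 -0.99997661]
((637.413330078125, 35.41185760498047), (110.07292938232422, 71.26844787597656), 83.0409164428711)
tilt deg [-0.85869073 -0.2434724 ] z mean 80.23426176744701 u max -1.2240944026054477 v range [-106.50964092    1.08173407]
```

>>> {"name": "jog_arm", "arguments": {"motion": [0.01, -0.015, 0, 0, 0, 0, 1, 0.01, -0.015, 0, 0, 0, 0, 1, 0, 0, 0, 0, 0, 0, 1]}}

```text
t: 9.18
ee_pos: [617.1, 40.3, 253.5]
ee_rot: [0.005, 0.997, -0.076, -0.006]
force: [-13.4, -14.8, 10.2]
gripper_width: 53.3
grasp_force: 30.0
```

```bash
python3 c.py
```

```text
9.175 [617.08539282  40.26610668 253.5119881 ] [-13.41874733 -14.82937693  10.21409184] [-3.19468123  2.90137501  0.03493378]
yaw -8.73849380951845 z [-0.01251999 -0.00979264 -0.99987367]
((638.3218383789062, 35.54498291015625), (109.99662780761719, 71.71300506591797), 83.02099609375)
tilt deg [-0.93848781 -0.30774753] z mean 80.08428348544568 u max -0.9350767959940508 v range [-106.43027378    1.17896155]
```

The mill no longer moves under more push, so it is flush on both rails (yaw within 0.3°). While it stays braced, I'll turn the ring anticlockwise by 90°.

>>> {"name": "jog_arm", "arguments": {"motion": [0, 0, 0, 0, 0, -0.5, 1, 0, 0, 0, 0, 0, -1, 1, 0, 0, 0, 0, 0, -1, 1, 0, 0, 0, 0, 0, -1, 1, 0, 0, 0, 0, 0, -1, 1, 0, 0, 0, 0, 0, -1, 1, 0, 0, 0, 0, 0, -1, 1, 0, 0, 0, 0, 0, -1, 1, 0, 0, 0, 0, 0, -1, 1, 0, 0, 0, 0, 0, -1, 1]}}

```text
t: 10.48
ee_pos: [617.4, 39.4, 253.5]
ee_rot: [0.004, 0.943, 0.333, -0.008]
force: [-13.1, -17.5, 9.9]
gripper_width: 53.0
grasp_force: 30.0
```

>>> {"name": "jog_arm", "arguments": {"motion": [0, 0, 0, 0, 0, -1, 1, 0, 0, 0, 0, 0, -1, 1, 0, 0, 0, 0, 0, -1, 1, 0, 0, 0, 0, 0, -1, 1, 0, 0, 0, 0, 0, -1, 1, 0, 0, 0, 0, 0, -1, 1, 0, 0, 0, 0, 0, -1, 1, 0, 0, 0, 0, 0, -1, 1, 0, 0, 0, 0, 0, -0.5, 1, 0, 0, 0, 0, 0, 0, 1]}}

```text
t: 11.72
ee_pos: [618.1, 39.1, 253.6]
ee_rot: [0.001, 0.759, 0.651, -0.008]
force: [-12.0, -18.0, 9.2]
gripper_width: 53.2
grasp_force: 30.0
```

```bash
python3 c.py
python3 - <<'E'
from m import *
im,_=vision.grab_frame("wrist");cv2.imwrite("pics/w5.png",im)
E
```

```text
11.725 [618.08148438  39.10031309 253.55263849] [-11.9612463  -17.98952059   9.23921906] [-3.74663211  2.4625634   0.13425851]
yaw 81.24006941080368 z [-0.01054469 -0.01298142 -0.99986014]
((616.6602172851562, 56.65948486328125), (70.90093231201172, 120.3828353881836), 82.8903579711914)
tilt deg [-0.81739002 -0.85188367] z mean 80.2053893854304 u max -0.685366926338283 v range [-62.94907693   0.91702521]
```

View pics/w5.png

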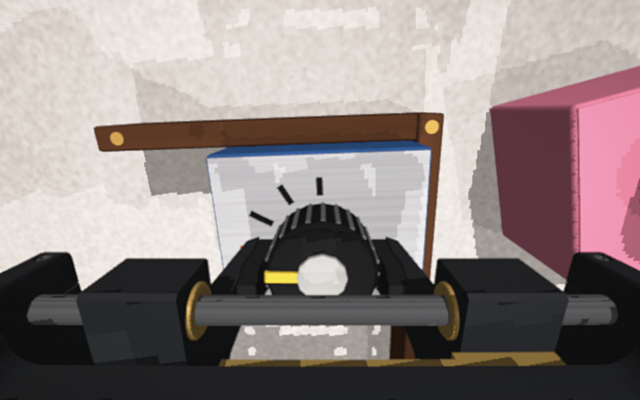

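The pointer turned with the tool and now points to the mill's -x side (pixel (282,277)), and the mill's edge still lies on both rails. I'll relax the push a little, open and rise.

>>> {"name": "jog_arm", "arguments": {"motion": [-0.01, -0.008, 0, 0, 0, 0, 1, -0.01, -0.008, 0, 0, 0, 0, 1, 0, 0, 0, 0, 0, 0, 1]}}

```text
t: 12.2
ee_pos: [616.9, 38.8, 254.1]
ee_rot: [0.002, 0.759, 0.651, -0.004]
force: [-2.8, -11.8, 2.5]
gripper_width: 53.1
grasp_force: 30.0
```

>>> {"name": "jog_arm", "arguments": {"motion": [0, 0, 0, 0, 0, 0, -1, 0, 0, 0, 0, 0, 0, -1, 0, 0, 0, 0, 0, 0, -1, 0, 0, 0, 0, 0, 0, -1, 0, 0, 0, 0, 0, 0, -1, 0, 0, -0.1, 0, 0, 0, -1, 0, 0, -0.2, 0, 0, 0, -1, 0, 0, -0.3, 0, 0, 0, -1, 0, 0, -0.35, 0, 0, 0, -1, 0, 0, -0.35, 0, 0, 0, -1]}}

```text
t: 13.45
ee_pos: [617.2, 43.7, 453.0]
ee_rot: [0.0, 0.757, 0.653, 0.0]
force: [1.6, -0.2, 0.5]
gripper_width: 88.2
grasp_force: 0.0
```

>>> {"name": "jog_arm", "arguments": {"motion": [0, 0, -0.3, 0, 0, 0, -1, 0, 0, 0, 0, 0, 0, -1, 0, 0, 0, 0, 0, 0, -1]}}

```text
t: 13.82
ee_pos: [617.1, 43.5, 495.1]
ee_rot: [0.0, 0.758, 0.653, -0.0]
force: [0.4, -0.0, 0.4]
gripper_width: 88.2
grasp_force: 0.0
```

Run:
```python
from m import *
s=get_state();print(s["t"],s["ee_pos"],s["force"])
im,P=measure("wrist")
X,Y,z=P[...,0],P[...,1],P[...,2]
hsv=cv2.cvtColor(im,cv2.COLOR_BGR2HSV)
near=(np.hypot(X-615,Y-36)<60)
yl=near&(z>104)&(hsv[...,0]>22)&(hsv[...,0]<36)&(hsv[...,1]>120)
og=near&(z<95)&(hsv[...,0]>3)&(hsv[...,0]<18)&(hsv[...,1]>120)
ring=near&(z>105)
c=np.array(rect(P[ring])[0])
for n,m in(("yellow",yl),("orange",og)):
    p=P[m][:,:2].mean(0)-c;print(n,m.sum(),p,np.degrees(np.arctan2(p[1],p[0])))
ys,xs=np.where(near);cr=im[max(ys.min()-40,0):ys.max()+40,max(xs.min()-60,0):xs.max()+60]
cv2.imwrite("pics/w6.png",cv2.resize(cr,(800,min(600,int(800*cr.shape[0]/cr.shape[1])))))
```

```text
13.825 [617.14041392  43.48372483 495.10223599] [ 0.38112412 -0.03907475  0.44642238]
wrist box 1 405 ((756.0551147460938, 47.400367736816406), (10.742456436157227, 97.82534790039062), 2.216770887374878) [115.  96. 167.]
wrist box 2 5306 ((612.9135131835938, 37.410282135009766), (110.0958023071289, 119.95724487304688), 82.98494720458984) [180. 178. 180.]
ring ((612.7982177734375, 37.26616287231445), (53.7955436706543, 54.320396423339844), 13.640389442443848) 1380
rail angles [-7.7234044 -6.709592 ] 1144 1434
corner [681.00318114  84.87699254] -7.159476 rail widths 14.138381485192326 14.523336713405882 home mill [614.61625974  37.78371223]
yellow 80 [-17.07386126   0.97306407] 176.73815904171454
orange 68 [-21.06388707  23.51908475] 131.84788809972687
```

View pics/w6.png

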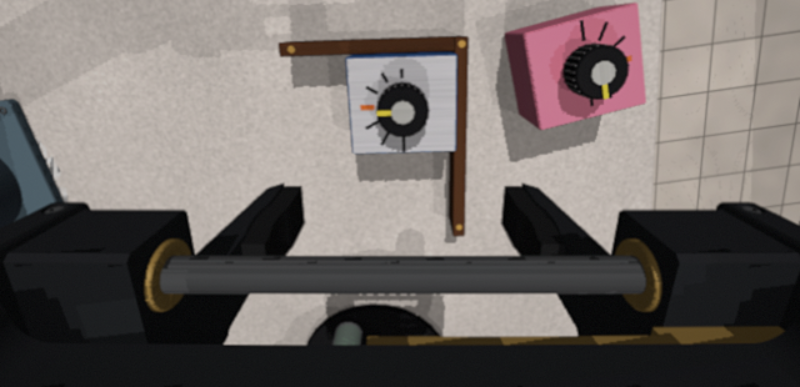

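In the crop the mill at (402,105) sits in the corner stop, with the pointer (384,113) towards the orange bar (367,107). I'll refine both numbers before handing in, using unoccluded rail parts and a pointer line fit.

```bash
cat > f.py <<'E'
from m import *
for cam in("wrist","top"):
    acc=[]
    for _ in range(4):
        im,d,P=cloud(cam);X,Y,z=P[...,0],P[...,1],P[...,2]
        hsv=cv2.cvtColor(im,cv2.COLOR_BGR2HSV);H,S,V=cv2.split(hsv)
        near=(X>480)&(X<720)&(Y>-170)&(Y<120)
        br=near&(z>42)&(z<56)&((H<22)|(H>170))&(S>70)
        tp=near&(z>74)&(z<88)
        n,l,st,c=cv2.connectedComponentsWithStats(tp.astype(np.uint8));tp=l==1+np.argmax(st[1:,4])
        r=rect(P[tp]);m=np.array(r[0]);am=(r[2]+45)%90-45
        b=np.radians(am);ex=np.array([np.cos(b),np.sin(b)]);ey=np.array([-ex[1],ex[0]])
        q=P[br][:,:2]-m;u=q@ex;v=q@ey
        far=q[(u>45)&(u<95)&(v<-62)];side=q[(v>40)&(v<90)&(u<40)]
        f=line(far);s=line(side);df=f[:2]*np.sign(f[1]);ds=s[:2]*np.sign(s[0])
        # gaps of mill faces at rail inner face (centre line - 8)
        nf=np.array([df[1],-df[0]]);ns=np.array([-ds[1],ds[0]])
        gx=f[2:]@nf-8-60;gy=s[2:]@ns-8-55
        rg=(np.hypot(X-m[0],Y-m[1])<40)&(z>105);c=np.array(rect(P[rg])[0])
        yl=rg&(H>20)&(H<38)&(S>110)
        p=P[yl][:,:2]-c;g=p.mean(0)
        og=(np.hypot(X-m[0],Y-m[1])<58)&(z<95)&(z>70)&(H>3)&(H<18)&(S>110)&((P[...,:2]-m)@ex<-25)&(abs((P[...,:2]-m)@ey)<15)
        o=P[og][:,:2].mean(0)-m
        acc.append([am,np.degrees(np.arctan2(-df[0],df[1])),np.degrees(np.arctan2(ds[1],ds[0])),gx,gy,(np.degrees(np.arctan2(g[1],g[0]))%360)-83-90+90-(am+7),(np.degrees(np.arctan2(o[1],o[0]))%360)-am-180,c[0]-m[0],c[1]-m[1]])
    print(cam,"mill,far,side yaw; gapx,gapy; ring deg; orange dev; ring-mill",np.round(np.mean(acc,0),2))
E
python3 f.py
```

```text
wrist mill,far,side yaw; gapx,gapy; ring deg; orange dev; ring-mill [-6.87 -6.38 -6.42 -1.02  1.21 83.39 -0.76  1.78  3.12]Traceback (most recent call last):
  File "f.py", line 15, in <module>
    f=line(far);s=line(side);df=f[:2]*np.sign(f[1]);ds=s[:2]*np.sign(s[0])
  File "m.py", line 3, in line
    v=cv2.fitLine(p.astype(np.float32),cv2.DIST_HUBER,0,0.01,0.01).ravel();return v
      ~~~~~~~~~~~^^^^^^^^^^^^^^^^^^^^^^^^^^^^^^^^^^^^^^^^^^^^^^^^^
cv2.error: OpenCV(4.12.0) /io/opencv/modules/imgproc/src/linefit.cpp:50: error: (-215:Assertion failed) count > 0 in function 'fitLine2D_wods'
```

Run:
```python
from m import *
for cam in("wrist","wrist","wrist"):
    im,d,P=cloud(cam);X,Y,z=P[...,0],P[...,1],P[...,2]
    H,S,V=cv2.split(cv2.cvtColor(im,cv2.COLOR_BGR2HSV))
    m=np.array([612.9,37.4]);rr=np.hypot(X-m[0],Y-m[1])
    rg=(rr<34)&(z>105);c1=np.array(rect(P[rg])[0])
    st=(rr<20)&(z>105)&(S<40)&(V>90);c2=np.array(cv2.minEnclosingCircle(P[st][:,:2].astype(np.float32))[0])
    yl=(rr<34)&(z>104)&(H>20)&(H<38)&(S>110);p=P[yl][:,:2]
    f=line(p);la=np.degrees(np.arctan2(f[1],f[0]))%180
    print("pts",rg.sum(),st.sum(),yl.sum(),"c",c1,c2,P[st][:,2].mean(),P[yl][:,2].mean(),"ring deg from c1,c2,m,line",[round(float(np.degrees(np.arctan2(*(p.mean(0)-c)[::-1]))%360-83.2),1) for c in(c1,c2,m)],round(la-83.2,1))
```

```text
pts 10944 283 76 c [614.16851807  40.88169098] [613.82299805  37.30204391] 112.65409458539482 152.29475350504813 ring deg from c1,c2,m,line [90.5, 76.8, 75.9] -57.5
pts 10794 279 79 c [614.23858643  40.94861984] [613.92425537  37.40990829] 112.63154496094467 150.68922548232308 ring deg from c1,c2,m,line [90.8, 77.8, 76.5] -58.3
pts 10839 273 84 c [614.77508545  40.64704132] [613.84216309  37.70213699] 112.6371436020069 166.74830828299318 ring deg from c1,c2,m,line [84.7, 73.0, 70.3] -46.0
```

Points of the gripper itself got in, so I'll bound z.

Run:
```python
from m import *
for k in range(3):
    im,d,P=cloud("wrist");X,Y,z=P[...,0],P[...,1],P[...,2]
    H,S,V=cv2.split(cv2.cvtColor(im,cv2.COLOR_BGR2HSV))
    m=np.array([612.9,37.4]);rr=np.hypot(X-m[0],Y-m[1]);hi=(rr<34)&(z>105)&(z<120)
    c1=np.array(rect(P[hi])[0])
    st=hi&(rr<16)&(S<40)&(V>90);c2=P[st][:,:2].mean(0)
    p=P[hi&(H>20)&(H<38)&(S>110)][:,:2]
    f=line(p);la=np.degrees(np.arctan2(f[1],f[0]))%180
    print(len(p),c1,c2,[round(float(np.degrees(np.arctan2(*(p.mean(0)-c)[::-1]))%360-83.2),1) for c in(c1,c2,m)],round(la-83.2,1))
```

```text
68 [613.12139893  37.83893585] [614.05940326  37.85695264] [90.1, 90.5, 88.7] 88.0
68 [612.68103027  37.54214859] [614.07561225  37.77334491] [89.3, 90.6, 89.0] 81.4
72 [612.65252686  37.6762352 ] [614.10219309  37.8132815 ] [89.2, 90.2, 88.5] 95.3
```

The ring is at about 89.7° (tolerance ±7.4°) and the mill is flush within about 1.2 mm and 0.5°, so I'm handing in.

```bash
python3 -c "
from station import job
print(job.finish_job())"
```

```text
the job is handed in; nothing more can be done
None
```

I slid the blue mill home into the corner stop, turned its grind ring to setting 4 and handed the job in; by my last wrist-camera measurements the mill sits about 1 mm from flush and 0.5° from square, with the ring near 90°, but the hand-in returned no verdict.

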